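Put the lid back on the cocktail-pick caddy

TASK

Put the flat wooden lid, left lying flush between the rails of the bottle stand, back on the open cocktail-pick caddy, flat and centred between its two raised ends. Stand the dropper bottle that is on the lid upright on the slate coaster, near its middle; the lid can only be gripped once it is slid out over the free end of the stand. Do not let the lid fall on the worktop or the bottle tip over, and leave the coaster and everything else where it is.

Things in the scene. Friction and masses are not known exactly. Their poses are not given: they have to be found in the camera images.
- bottle_stand: Low wooden stand, fixed, 300 mm long (its y), 89 mm wide (its x); origin under its centre on the worktop, z up. Deck top 45 mm up; a rail 10 mm wide, top 53 mm up, runs along both long sides; the channel between them is 69 mm wide, open at both ends (y = +-150 mm). Deck 15 mm thick; legs 35 mm in from the ends: nothing of the stand is below a piece that juts out past an end.
- caddy_lid: The lid: plain dark wood panel 64 mm wide (its x), 150 long (its y), 8 thick, 0.1 to 0.2 kg; origin at the centre of its underside, z up. Starts on the deck, 2.5 mm free of each rail, top level with the rail tops, long axis along the stand, centre within 30 mm of the stand's: at least 45 mm of bare channel past each short end, where closed fingertips can push on the end. Same both ways round.
- pick_caddy: Open dark wood box with steel picks in it, fixed, 172 mm long (its y), 52 wide (its x); origin under its centre on the worktop, z up. Its long walls end 60 mm up and carry the lid; two end boards rise to 74 mm, 158 mm apart inside, so the centred lid has 4 mm to spare at each end. The lid juts out 6 mm past each long wall. The picks stay below 57 mm.
- dropper_bottle: Small dosing bottle with black dropper cap, 132 mm tall, about 0.16 kg; origin at the centre of its foot, z up. Body 43 mm in diameter up to 68 mm; from 68 to 110 mm it can be gripped as a cylinder of 25 mm. Starts standing on the lid. (A taller bottle of this kind, at the back, is not part of the job.)
- coaster: Square dark slate coaster, 92 x 92 x 8 mm, loose on the worktop; origin at the centre of its underside, z up.
- shaker: Steel cocktail shaker, 70 mm in diameter, 217 mm tall, loose; origin at the centre of its foot. It stands about 50 mm off one end of the bottle stand (either one) and bars that end.
- opener: Flat bottle opener lying on the worktop off the other end of the stand, 154 mm (its y) x 45 x 11 mm; origin at the centre of its underside.
- tumbler: Green glass tumbler, 84 mm in diameter, 106 mm tall, on the worktop; origin at the centre of its foot.
- jigger: Steel double jigger, 44 mm in diameter, 88 mm tall, on the worktop; origin at the centre of its foot.
- stopper: Steel wine stopper standing on its ball, 37 mm in diameter, 73 mm tall; origin at the centre of its underside.

How it is judged:
By the outcome, as a careful person would: the job done as asked, in the order asked, and still so for the second after the job is handed in, with the robot touching nothing.
It also fails if it takes over 64 s, if anything falls off the work surface, if the arm or the gripper's body presses on something with over 40 N, if the wrist force passes 120 N, or if a joint passes its speed limit or range.

ROBOT

A 6-joint arm with a two-finger parallel gripper is mounted at the origin on a cart in front of the work surface, level with it; the furniture and walls round the work are solid. World frame = base frame: x ahead of the robot, y to its left, z up, the work surface at z = 0. Lengths are in m, angles in rad, forces in N, time in s.
With the tool pointing down it reaches from about 0.375 to 0.9 m from the base axis. Payload 3.1 kg.
Tool frame: the origin (TCP) lies between the finger pads; the fingertips stand 17 mm ahead of it and the grasp point (between the pads) lies 2 mm behind it; z points along the fingers, y is the line along which they close (so a half turn about z gives the same grasp; the last joint's range is limited). The gripper opens to 85 mm and grips with 20 to 120 N. Pads are 22 mm wide; open, the fingers measure 114 mm over their backs; the gripper's body (76 mm by 85 mm) begins 54 mm behind the grasp point. The pads swing forward as they close: fully open they stand 13 mm farther back than shut.
Start: joints at [-1.401, 0.527, 1.433, -0, 1.181, -0.178], TCP at [0.214, -0.587, 0.248] pointing down, gripper open.
Joint ranges: [-3.08, 3.08], [-0.75, 2.2], [0.22, 2.44], [-1.43, 4.57], [0, 2.65], [-2.85, 2.85]. Speed limits (rad/s): [2.79, 2.79, 3.14, 3.14, 3.14, 3.14].

INTERFACE

Orientations are given as a unit quaternion [x, y, z, w].
In Python, from station import sense, vision, order gives the robot as it stands.
- The arm moves only by the shell command python3 -m crank 'ROWS' [OPENING] [FORCE]. ROWS is JSON, a list of rows, each an object with "dp": the shift along the world's x, y, z in units of 30 mm (1.0 is 30 mm), a list of three; "angular": the turn, a rotation vector about the world's x, y, z in degrees, a list of three. In form: [{"dp": [dx, dy, dz], "angular": [ax, ay, az]}, ...]. A call has 1 to 20 rows; each row shifts and turns the commanded pose from where the row before left it; what a row does not reach is not made up. A row lasts 1/10 s, in which the tool goes at most 50 mm and 8.59 degrees, less where a joint would pass 70% of its speed; a pose out of reach is approached as far as the arm can. A call is refused whole if a number of a shift passes 1 or a number of a turn 8.59, either way. A call with a gripper value outside its range is refused whole. OPENING is the closure, from 0 (fully open) to 1 (shut), set as the call begins (- or left out, the last holds). The fingers move at their own pace and stop on an object; FORCE is the grip in N (left out, the last holds). Time passes only in rows, so rows that do not move let the fingers close. It gives the time, the measured TCP pose, the force, the opening and the grip force at its end, in the units of the state.
- sense(): the state, without advancing time (a new reading comes with each control period).
- vision.snapshot(name): name is "scene" or "top" or "wrist"; returns a dict with "image" (384x512x3 uint8, blue, green, red), "range_z" (384x512 float32, m along the optical axis (not along the pixel's ray), 0 where there is no reading), "mtx" (3x3 intrinsics, pixels), "pose" (4x4, takes a point from camera to world coordinates); the wrist camera has in their place "mount" (4x4, takes a point from camera to tool coordinates, whose origin is the TCP and whose axes are the flange's). Camera axes: x right, y down, z forward; pixel columns grow to the right and rows downward; lengths in m; the calibration is good to about 2 mm. A picture is of the moment at which its call begins: read the wrist's pose just before it.
- order.sign_off(): hands the job in; it is judged then, once.
The state is a dict: "t": time; "q": joint angles; "qd": joint speeds; "tau": joint torques, N m; "tcp_pos": TCP position; "tool_rot": TCP orientation; "force": force on the tool from outside, world axes, zero at the start; "ft_torque": the same for the moment, N m; "finger_gap": opening from 0.0 (shut) to 1.0 (fully open); "gripper_force": force on a finger pad.
Only numpy, scipy, OpenCV 4.12 (cv2) and the standard library are available. Lean on these libraries where they do the work, as an engineer would, in place of code of your own. Each camera call takes 0.05 s, during which the arm holds its last target. There are 200 camera calls.

## Working session

There is one attempt and no reset: what is moved stays moved. The work goes in short steps, Python scripts to look and compute and a shell command to move; the robot and the scene stay as the last step left them, time stands still between calls to the robot, and variables do not carry over. Pictures are saved under pics/ and viewed, at most 10 in all, crops included, and the job is handed in when it is done.

```bash
mkdir -p pics
cat > h.py <<'E'
import numpy as np, cv2
from station import sense, vision, order
def snap(n):
    s=sense(); d=vision.snapshot(n)
    if n=="wrist":
        from scipy.spatial.transform import Rotation as R
        T=np.eye(4); T[:3,:3]=R.from_quat(s["tool_rot"]).as_matrix(); T[:3,3]=s["tcp_pos"]
        d["pose"]=T@d["mount"]
    return d
def cloud(d):
    z=d["range_z"]; K=d["mtx"]; v,u=np.mgrid[:z.shape[0],:z.shape[1]]
    p=np.stack([(u-K[0,2])/K[0,0]*z,(v-K[1,2])/K[1,1]*z,z],-1)
    w=p@d["pose"][:3,:3].T+d["pose"][:3,3]; w[z<=0]=np.nan; return w
E
python3 - <<'E'
from h import *
s=sense(); print({k:np.round(v,3).tolist() for k,v in s.items()})
a=snap("top"); b=snap("scene")
cv2.imwrite("pics/top.png",cv2.resize(a["image"],(800,600)));cv2.imwrite("pics/scene.png",cv2.resize(b["image"],(800,600)))
np.savez("first.npz",top=cloud(a),scene=cloud(b),ti=a["image"],si=b["image"])
print(a["pose"].round(3),b["pose"].round(3))
E
```

```text
{'t': 0.0, 'q': [-1.401, 0.528, 1.434, -0.0, 1.181, -0.178], 'qd': [0.001, 0.0, -0.001, -0.001, -0.0, 0.0], 'tau': [-0.001, -44.235, -17.803, -0.0, 0.008, 0.0], 'tcp_pos': [0.213, -0.587, 0.247], 'tool_rot': [0.985, 0.173, -0.0, -0.001], 'force': [0.088, 0.199, -0.066], 'ft_torque': [-0.014, 0.003, 0.012], 'gripper_force': 0.0, 'finger_gap': 1.002}
[[-0.021 -0.998  0.052  0.394]
 [-1.     0.021 -0.006  0.009]
 [ 0.005 -0.052 -0.999  1.221]
 [ 0.     0.     0.     1.   ]] [[-0.545 -0.56   0.624 -0.166]
 [-0.838  0.344 -0.424  0.423]
 [ 0.022 -0.754 -0.657  0.736]
 [ 0.     0.     0.     1.   ]]
```

View pics/top.png

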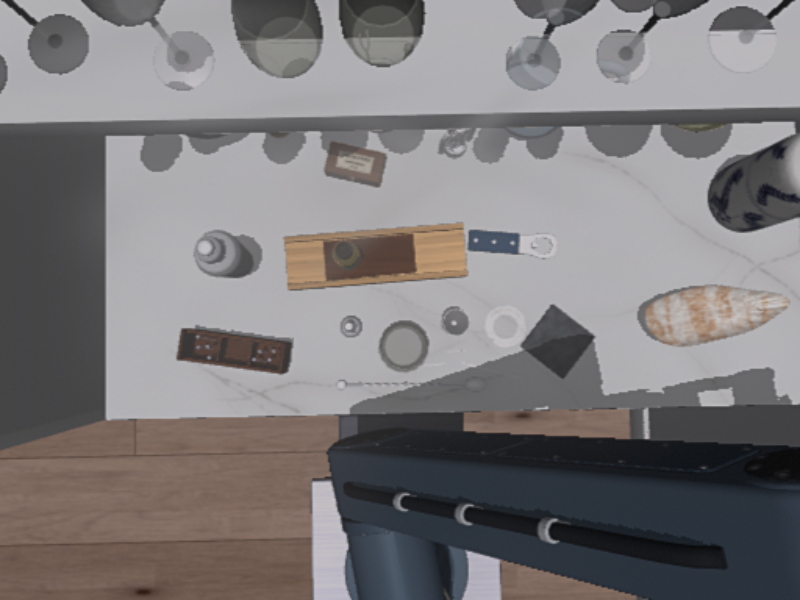

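View pics/scene.png

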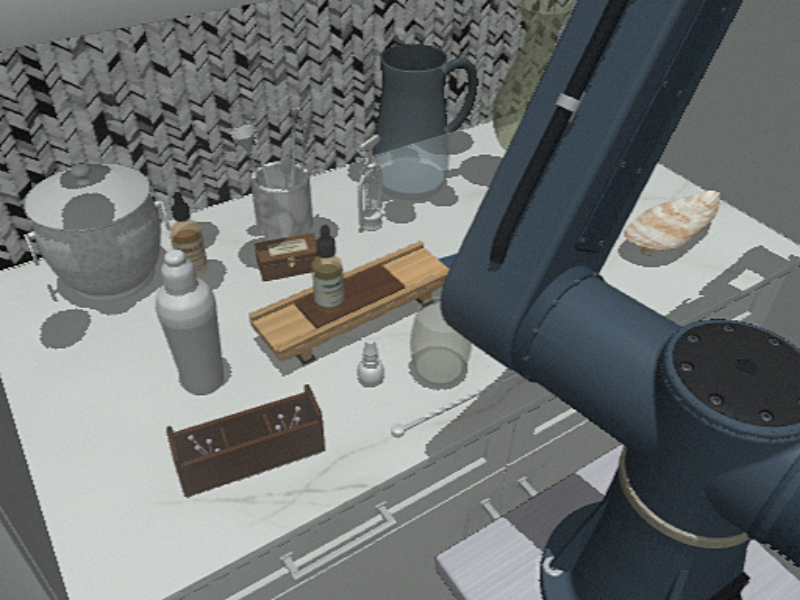

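The top view (800x600) shows the stand spanning (285,262)–(467,250). The lid is at (325–415,257) and the bottle at (346,252). The shaker (220,255) bars the +y end, so the −y end is free with the opener beyond it. The caddy is at (235,350), the coaster at (558,340) turned about 45°, and the tumbler at (404,345).

Run:
```python
from h import *
f=np.load("first.npz"); P=f["top"]; I=f["ti"].astype(int); S=f["scene"]
def rect(m,name,P=P):
    p=P[m]; 
    p=p[np.isfinite(p).all(1)]
    r=cv2.minAreaRect((p[:,:2]*1000).astype(np.float32)); print(name,len(p),np.round(r[0]).tolist(),np.round(r[1]).tolist(),round(r[2],1),'zmed',np.median(p[:,2]).round(4),'mean',p.mean(0).round(3))
sc=512/800
def box(u0,u1,v0,v1):
    m=np.zeros(P.shape[:2],bool); m[int(v0*sc):int(v1*sc),int(u0*sc):int(u1*sc)]=1; return m
z=np.nan_to_num(P[...,2],nan=-1)
big=lambda m:(lambda n,l,s,c:l==1+np.argmax(s[1:,4]))(*cv2.connectedComponentsWithStats(m.astype(np.uint8)))
rect(big(box(275,478,215,300)&(z>.036)&(z<.062)),'stand')
br=I.sum(2)
rect(big(box(318,425,225,285)&(z>.045)&(z<.07)&(br<230)),'lid')
rect(big(box(170,300,315,385)&(z>.05)&(z<.09)),'caddy')
rect(big(box(170,300,315,385)&(z>.066)&(z<.09)),'caddyend')
rect(big(box(510,605,295,385)&(z>.003)&(z<.02)&(br<260)),'coaster')
for n,b,zl in [('bottle',(325,370,230,275),.1),('bottop',(325,370,230,275),.17),('shaker',(190,270,220,285),.1),('shtop',(190,270,220,285),.2),('tumbler',(375,435,315,375),.05),('jigger',(480,530,300,350),.04),('dark455',(438,472,303,340),.02),('stopper',(335,365,310,345),.03),('opener',(466,560,225,262),.006)]:
    rect(box(*b)&(z>zl)&(z<.3),n)
m=box(0,800,0,110); print('shelf',np.percentile(P[m][:,2][np.isfinite(P[m][:,2])],[1,10,50,90,99]), 'x', np.nanmin(P[box(0,800,0,110)][:,0]))
# scene bottle
z2=np.nan_to_num(S[...,2]);
bm=np.zeros_like(z2,bool); bm[int(225*.64):int(310*.64),int(310*.64):int(347*.64)]=1
for a,b in[(.07,.115),(.125,.16),(.165,.19)]:
    m=bm&(z2>a)&(z2<b)&(abs(S[...,0]-.55)<.1); p=S[m]; print('scene bottle',a,len(p),p.min(0).round(3) if len(p) else '',p.max(0).round(3) if len(p) else '',p.mean(0).round(3) if len(p) else '')
```

```text
stand 3694 [523.0, 39.0] [90.0, 301.0] 3.3 zmed 0.0495 mean [0.523 0.036 0.049]
lid 803 [522.0, 46.0] [62.0, 139.0] 4.1 zmed 0.0525 mean [0.518 0.024 0.053]
caddy 510 [371.0, 275.0] [173.0, 52.0] 81.0 zmed 0.0598 mean [0.372 0.28  0.062]
caddyend 65 [384.0, 357.0] [9.0, 51.0] 81.1 zmed 0.0723 mean [0.384 0.356 0.072]
coaster 1126 [374.0, -268.0] [92.0, 90.0] 51.7 zmed 0.0078 mean [ 0.374 -0.268  0.008]
bottle 244 [520.0, 84.0] [39.0, 40.0] 88.6 zmed 0.1305 mean [0.517 0.082 0.142]
bottop 25 [522.0, 85.0] [9.0, 12.0] 87.8 zmed 0.1815 mean [0.521 0.084 0.182]
shaker 754 [523.0, 275.0] [64.0, 70.0] 83.1 zmed 0.1622 mean [0.518 0.268 0.17 ]
shtop 154 [522.0, 278.0] [32.0, 31.0] 6.6 zmed 0.2126 mean [0.522 0.276 0.21 ]
tumbler 263 [372.0, -3.0] [81.0, 81.0] 75.1 zmed 0.0923 mean [ 0.375 -0.002  0.09 ]
jigger 0 [0.0, 0.0] [0.0, 0.0] 0.0 zmed nan mean [nan nan nan]
dark455 235 [410.0, -89.0] [41.0, 40.0] 89.1 zmed 0.0727 mean [ 0.41  -0.09   0.071]
stopper 61 [408.0, 81.0] [25.0, 18.0] 88.5 zmed 0.0589 mean [0.408 0.083 0.058]
opener 394 [543.0, -193.0] [54.0, 162.0] 1.1 zmed 0.008 mean [ 0.546 -0.18   0.008]
shelf [0.49349329 0.49496256 0.49712549 0.5644197  0.67888926] x 0.6205301983702889
scene bottle 0.07 316 [0.502 0.066 0.07 ] [0.533 0.107 0.115] [0.51  0.092 0.093]
scene bottle 0.125 232 [0.503 0.066 0.125] [0.541 0.105 0.16 ] [0.517 0.089 0.138]
scene bottle 0.165 73 [0.515 0.08  0.165] [0.53  0.094 0.188] [0.521 0.087 0.176]
  return _methods._mean(a, axis=axis, dtype=dtype,
  ret = ret.dtype.type(ret / rcount)
<stdin>:6: RuntimeWarning: Mean of empty slice.
  ret = um.true_divide(
```

Everything measured matches the given sizes. Heading toward the bottle, turning the gripper to the stand's yaw.

```bash
python3 -m crank '[{"dp":[0.5,1,0],"angular":[0,0,3.67]},{"dp":[0.5,1,0],"angular":[0,0,3.67]},{"dp":[0.5,1,0],"angular":[0,0,3.67]},{"dp":[0.5,1,0],"angular":[0,0,3.67]},{"dp":[0.5,1,0],"angular":[0,0,3.67]},{"dp":[0.5,1,0],"angular":[0,0,3.67]},{"dp":[0.5,1,0],"angular":[0,0,3.67]},{"dp":[0.5,1,0],"angular":[0,0,3.67]},{"dp":[0.5,1,0],"angular":[0,0,3.67]},{"dp":[0.5,1,0],"angular":[0,0,3.67]},{"dp":[0.5,1,0],"angular":[0,0,3.67]},{"dp":[0.5,1,0],"angular":[0,0,3.67]},{"dp":[0.5,1,0],"angular":[0,0,3.67]},{"dp":[0.5,1,0],"angular":[0,0,3.67]},{"dp":[0.5,1,0],"angular":[0,0,3.67]},{"dp":[0.5,1,0],"angular":[0,0,3.67]},{"dp":[0.5,1,0],"angular":[0,0,3.67]},{"dp":[0.5,1,0],"angular":[0,0,3.67]},{"dp":[0.5,1,0],"angular":[0,0,3.67]},{"dp":[0.5,1,0],"angular":[0,0,3.67]}]' 0
cat > look.py <<'E'
from h import *; import sys
s=sense(); d=snap("wrist"); P=cloud(d); np.savez("w.npz",P=P,I=d["image"],T=d["pose"],K=d["mtx"])
print(np.round(s["tcp_pos"],4),np.round(s["tool_rot"],3),'q',np.round(s["q"],2),'t',round(s["t"],2),'F',np.round(s["force"],1))
print('cam',d["pose"].round(3)[:3])
cv2.imwrite(sys.argv[1],d["image"])
E
python3 look.py pics/w1.png
```

```text
t: 2.1
tcp_pos: [0.5138, 0.0141, 0.248]
tool_rot: [0.685, 0.729, -0.0, -0.0]
force: [0.1, -0.3, 0.5]
finger_gap: 0.998
gripper_force: 0.0
[0.5138 0.0141 0.248 ] [ 0.685  0.729 -0.    -0.   ] q [-0.19  0.38  1.71 -0.    1.06 -0.25] t 2.1 F [ 0.1 -0.3  0.5]
cam [[ 0.998  0.06   0.016  0.509]
 [ 0.062 -0.956 -0.286  0.086]
 [-0.002  0.286 -0.958  0.373]]
```

View pics/w1.png

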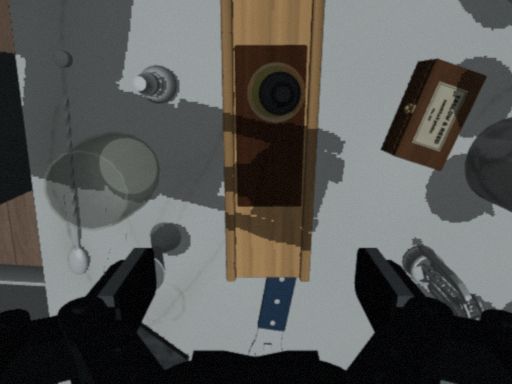

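The wrist view shows the lid at u 236–307, v 45–207, the bottle cap at (281,93), the stand's free end at v≈280 and the opener below it. I'll measure from this one.

Run:
```python
from h import *
f=np.load("w.npz");P=f["P"];I=f["I"].astype(int);z=np.nan_to_num(P[...,2],nan=-1)
def rect(m,n):
    p=P[m];r=cv2.minAreaRect((p[:,:2]*1000).astype(np.float32));print(n,len(p),np.round(r[0],1),np.round(r[1],1),round(r[2],2),np.median(p[:,2]).round(4))
b=np.zeros(z.shape,bool);b[:285,215:330]=1
rect(b&(z>.04)&(z<.06),'stand part')
lid=b&(z>.046)&(z<.062)&(I[...,2]<100)&(P[...,0]>.48); n,l,s,c=cv2.connectedComponentsWithStats(lid.astype(np.uint8)); rect(l==1+np.argmax(s[1:,4]),'lid')
for a,c in[(.1,.123),(.125,.165),(.165,.19),(.178,.19)]: rect(b&(z>a)&(z<c),('bottle',a))
# rail edge directions
st=b&(z>.04)&(z<.06)
L=[];R=[]
for v in range(20,270,5):
    u=np.where(st[v])[0]; L.append(P[v,u[0]]);R.append(P[v,u[-1]])
for e in(L,R):
    e=np.array(e);k=np.polyfit(e[:,1],e[:,0],1);print('edge x=',k,'deg',np.degrees(np.arctan(k[0])))
K,T=f["K"],f["T"]
def ray(u,v,h):
    d=T[:3,:3]@np.array([(u-K[0,2])/K[0,0],(v-K[1,2])/K[1,1],1]);return T[:3,3]+d*(h-T[2,3])/d[2]
for u,v,h in [(236,45,.053),(307,45,.053),(236,207,.053),(307,207,.053),(230,280,.053),(307,280,.053)]:print(u,v,ray(u,v,h).round(4))
```

```text
stand part 23297 [526.3  25.1] [ 89.1 272.7] 3.27 0.052
lid 10368 [526.3  25.5] [ 89.1 266.8] 3.3 0.0527
('bottle', 0.1) 85 [523.2  84.7] [40.2 41.3] 62.93 0.1225
('bottle', 0.125) 1849 [523.2  84.2] [38.4 37.8] 48.59 0.1596
('bottle', 0.165) 482 [523.9  84.6] [15.8 15.2] 37.63 0.1831
('bottle', 0.178) 452 [523.4  84.4] [12.5 12.4] 47.47 0.1834
edge x= [-0.05732445  0.48370607] deg -3.280858516117164
edge x= [-0.05679561  0.57152489] deg -3.250656735373378
236 45 [0.4893 0.1217 0.053 ]
307 45 [0.5511 0.1255 0.053 ]
236 207 [ 0.4961 -0.028   0.053 ]
307 207 [ 0.5669 -0.0236  0.053 ]
230 280 [ 0.4935 -0.111   0.053 ]
307 280 [ 0.5757 -0.1059  0.053 ]
```

```bash
python3 -m crank '[{"dp":[0.1,0.78,0],"angular":[0,0,0]},{"dp":[0.11,0.78,0],"angular":[0,0,0]},{"dp":[0.11,0.78,0],"angular":[0,0,0]},{"dp":[0,0,0],"angular":[0,0,0]},{"dp":[0,0,-0.9],"angular":[0,0,0]},{"dp":[0,0,-0.9],"angular":[0,0,0]},{"dp":[0,0,-0.9],"angular":[0,0,0]},{"dp":[0,0,-0.67],"angular":[0,0,0]},{"dp":[0,0,0],"angular":[0,0,0]}]' 0 && python3 -m crank '[{"dp":[0,0,0],"angular":[0,0,0]},{"dp":[0,0,0],"angular":[0,0,0]},{"dp":[0,0,0],"angular":[0,0,0]},{"dp":[0,0,0],"angular":[0,0,0]},{"dp":[0,0,0],"angular":[0,0,0]},{"dp":[0,0,0],"angular":[0,0,0]},{"dp":[0,0,0],"angular":[0,0,0]},{"dp":[0,0,0],"angular":[0,0,0]}]' 1 40
```

```text
t: 3.05
tcp_pos: [0.5209, 0.082, 0.1446]
tool_rot: [0.686, 0.727, -0.002, -0.003]
force: [-0.6, -0.7, -0.2]
finger_gap: 1.001
gripper_force: 0.0
t: 3.85
tcp_pos: [0.5239, 0.0828, 0.1482]
tool_rot: [0.686, 0.728, 0.001, 0.001]
force: [0.1, 0.1, 5.2]
finger_gap: 0.282
gripper_force: 39.4
```

```bash
python3 -m crank '[{"dp":[0,0,0.4],"angular":[0,0,0]},{"dp":[0,0,0.9],"angular":[0,0,0]},{"dp":[0,0,0.9],"angular":[0,0,0]},{"dp":[0,0,0.8],"angular":[0,0,0]},{"dp":[-0.2,-0.5,0],"angular":[0,0,0]},{"dp":[-0.4,-0.95,0],"angular":[0,0,0]},{"dp":[-0.4,-0.95,0],"angular":[0,0,0]},{"dp":[-0.4,-0.95,0],"angular":[0,0,0]},{"dp":[-0.4,-0.95,0],"angular":[0,0,0]},{"dp":[-0.4,-0.95,0],"angular":[0,0,0]},{"dp":[-0.4,-0.95,0],"angular":[0,0,0]},{"dp":[-0.4,-0.95,0],"angular":[0,0,0]},{"dp":[-0.4,-0.95,0],"angular":[0,0,0]},{"dp":[-0.4,-0.95,0],"angular":[0,0,0]},{"dp":[-0.4,-0.95,0],"angular":[0,0,0]},{"dp":[-0.4,-0.95,0],"angular":[0,0,0]},{"dp":[-0.4,-0.75,0],"angular":[0,0,0]},{"dp":[0,0,0],"angular":[0,0,0]},{"dp":[0,0,0],"angular":[0,0,0]}]' && python3 look.py pics/w2.png
python3 - <<'E'
from h import *
f=np.load("w.npz");P=f["P"];I=f["I"].astype(int);z=np.nan_to_num(P[...,2],nan=-1)
for m,n in [((z>.004)&(z<.018)&(I.sum(2)<300)&(abs(P[...,0]-.374)<.08)&(abs(P[...,1]+.268)<.08),'coaster'),((z>.1)&(z<.23)&(abs(P[...,0]-.374)<.04)&(abs(P[...,1]+.268)<.04),'bottle')]:
    p=P[m]
    if len(p)>3: print(n,len(p),cv2.minAreaRect((p[:,:2]*1000).astype(np.float32)),np.median(p[:,2]),p.min(0),p.max(0))
E
```

```text
t: 5.75
tcp_pos: [0.3718, -0.2678, 0.2363]
tool_rot: [0.687, 0.727, 0.0, -0.002]
force: [0.6, 0.5, -1.0]
finger_gap: 0.277
gripper_force: 39.6
[ 0.3718 -0.2678  0.2363] [ 0.687  0.727  0.    -0.002] q [-0.87  0.32  1.85  0.    0.97 -0.93] t 5.75 F [ 0.6  0.5 -1. ]
cam [[ 0.998  0.055  0.013  0.367]
 [ 0.057 -0.957 -0.283 -0.196]
 [-0.003  0.284 -0.959  0.362]]
coaster 5408 ((376.9617919921875, -269.5884094238281), (91.81629943847656, 92.12553405761719), 51.002132415771484) 0.00799990471351103 [ 0.31335594 -0.30283992  0.00488931] [ 0.4400555  -0.20571427  0.01081429]
bottle 4771 ((370.7591857910156, -254.39422607421875), (49.77014923095703, 19.92911148071289), 2.2469727993011475) 0.21210715743462477 [ 0.34618068 -0.26482711  0.14068081] [ 0.39590283 -0.24441097  0.22996325]
```

View pics/w2.png

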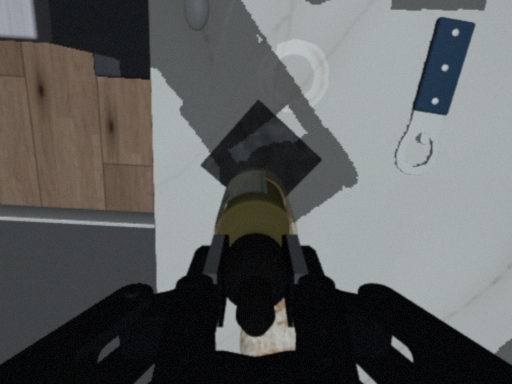

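The wrist view shows the bottle held upright between the pads at (255,260), above the coaster diamond (260,160). The coaster measures (0.377, -0.269). Lowering in two stages.

```bash
python3 -m crank '[{"dp":[0.13,-0.05,-0.6],"angular":[0,0,0]},{"dp":[0,0,-0.8],"angular":[0,0,0]},{"dp":[0,0,-0.8],"angular":[0,0,0]},{"dp":[0,0,-0.8],"angular":[0,0,0]},{"dp":[0,0,-0.8],"angular":[0,0,0]},{"dp":[0,0,-0.3],"angular":[0,0,0]},{"dp":[0,0,0],"angular":[0,0,0]},{"dp":[0,0,0],"angular":[0,0,0]},{"dp":[0,0,0],"angular":[0,0,0]}]'
```

```text
t: 6.7
tcp_pos: [0.3778, -0.27, 0.1152]
tool_rot: [0.686, 0.728, -0.0, 0.001]
force: [0.1, 0.4, -1.5]
finger_gap: 0.283
gripper_force: 39.6
```

```bash
python3 -m crank '[{"dp":[0,0,-0.2],"angular":[0,0,0]},{"dp":[0,0,-0.15],"angular":[0,0,0]},{"dp":[0,0,0],"angular":[0,0,0]}]'; python3 -m crank '[{"dp":[0,0,-0.04],"angular":[0,0,0]},{"dp":[0,0,0],"angular":[0,0,0]}]';python3 -m crank '[{"dp":[0,0,-0.04],"angular":[0,0,0]},{"dp":[0,0,0],"angular":[0,0,0]}]'
```

```text
t: 7.0
tcp_pos: [0.3772, -0.2698, 0.1036]
tool_rot: [0.686, 0.728, -0.0, 0.0]
force: [-0.6, 0.3, -1.0]
finger_gap: 0.275
gripper_force: 39.9
t: 7.2
tcp_pos: [0.3772, -0.2698, 0.1034]
tool_rot: [0.686, 0.728, -0.0, 0.0]
force: [-0.7, 0.2, 7.4]
finger_gap: 0.28
gripper_force: 40.9
t: 7.4
tcp_pos: [0.3773, -0.2698, 0.1034]
tool_rot: [0.686, 0.728, -0.0, 0.001]
force: [-2.4, 1.8, 19.2]
finger_gap: 0.283
gripper_force: 42.0
```

```bash
python3 -m crank '[{"dp":[0,0,0.05],"angular":[0,0,0]},{"dp":[0,0,0],"angular":[0,0,0]}]'; python3 -m crank '[{"dp":[0,0,0],"angular":[0,0,0]},{"dp":[0,0,0],"angular":[0,0,0]},{"dp":[0,0,0],"angular":[0,0,0]},{"dp":[0,0,0],"angular":[0,0,0]},{"dp":[0,0,0],"angular":[0,0,0]},{"dp":[0,0,0],"angular":[0,0,0]},{"dp":[0,0,0.5],"angular":[0,0,0]},{"dp":[0,0,0.9],"angular":[0,0,0]},{"dp":[0,0,0.9],"angular":[0,0,0]},{"dp":[0,0,0.9],"angular":[0,0,0]},{"dp":[0,0,0.9],"angular":[0,0,0]},{"dp":[0,0,0],"angular":[0,0,0]}]' 0
python3 - <<'E'
from h import *
d=snap("wrist");P=cloud(d)
z=np.nan_to_num(P[...,2],nan=-1)
for a,b in[(.05,.1),(.1,.15)]:
    m=(z>a)&(z<b)&(abs(P[...,0]-.377)<.05)&(abs(P[...,1]+.27)<.05);p=P[m];print(len(p),p.min(0).round(3),p.max(0).round(3))
d=snap("top");P=cloud(d);z=np.nan_to_num(P[...,2],nan=-1)
m=(z>.12)&(z<.15)&(abs(P[...,0]-.377)<.05)&(abs(P[...,1]+.27)<.05);print(m.sum(),P[m].mean(0) if m.any() else '')
E
```

```text
t: 7.6
tcp_pos: [0.3774, -0.27, 0.1034]
tool_rot: [0.686, 0.728, -0.0, 0.001]
force: [-1.2, 0.3, 7.4]
finger_gap: 0.277
gripper_force: 40.7
t: 8.8
tcp_pos: [0.3786, -0.2712, 0.2289]
tool_rot: [0.686, 0.728, -0.0, 0.004]
force: [1.0, -0.6, -0.4]
finger_gap: 1.001
gripper_force: 0.0
1224 [ 0.356 -0.283  0.05 ] [ 0.398 -0.247  0.1  ]
1032 [ 0.364 -0.28   0.1  ] [ 0.389 -0.256  0.141]
40 [ 0.37477995 -0.26608179  0.1330381 ]
```

The bottle stands at (0.377, -0.268) with its top at 0.140. Next: closed fingertips behind the lid's +y end.

```bash
python3 -m crank '[{"dp":[0.2,0.6,0],"angular":[0,0,0]},{"dp":[0.32,0.96,0],"angular":[0,0,0]},{"dp":[0.32,0.96,0],"angular":[0,0,0]},{"dp":[0.32,0.96,0],"angular":[0,0,0]},{"dp":[0.32,0.96,0],"angular":[0,0,0]},{"dp":[0.32,0.96,0],"angular":[0,0,0]},{"dp":[0.32,0.96,0],"angular":[0,0,0]},{"dp":[0.32,0.96,0],"angular":[0,0,0]},{"dp":[0.32,0.96,0],"angular":[0,0,0]},{"dp":[0.32,0.96,0],"angular":[0,0,0]},{"dp":[0.32,0.96,0],"angular":[0,0,0]},{"dp":[0.32,0.96,0],"angular":[0,0,0]},{"dp":[0.32,0.96,0],"angular":[0,0,0]},{"dp":[0.32,0.96,0],"angular":[0,0,0]},{"dp":[0.32,0.96,0],"angular":[0,0,0]},{"dp":[0,0,0],"angular":[0,0,0]},{"dp":[0,0,0],"angular":[0,0,0]}]' 1 40; python3 -m crank '[{"dp":[0,0,-0.8],"angular":[0,0,0]},{"dp":[0,0,-0.9],"angular":[0,0,0]},{"dp":[0,0,-0.9],"angular":[0,0,0]},{"dp":[0,0,-0.9],"angular":[0,0,0]},{"dp":[0,0,-0.9],"angular":[0,0,0]},{"dp":[0,0,0],"angular":[0,0,0]},{"dp":[0,0,0],"angular":[0,0,0]},{"dp":[0,0,0],"angular":[0,0,0]}]'; python3 look.py pics/w3.png
```

```text
t: 10.6
tcp_pos: [0.5164, 0.1518, 0.2241]
tool_rot: [0.685, 0.728, -0.002, -0.001]
force: [0.3, -0.2, 0.0]
finger_gap: 0.003
gripper_force: 0.0
t: 11.4
tcp_pos: [0.5182, 0.1511, 0.0949]
tool_rot: [0.686, 0.727, 0.001, 0.001]
force: [0.1, -0.2, 0.5]
finger_gap: 0.0
gripper_force: 0.0
[0.5182 0.1511 0.0949] [0.686 0.727 0.001 0.001] q [ 0.08  0.65  1.77 -0.    0.72  0.02] t 11.4 F [ 0.1 -0.2  0.5]
cam [[ 0.998  0.056  0.017  0.513]
 [ 0.058 -0.957 -0.286  0.223]
 [ 0.001  0.286 -0.958  0.22 ]]
```

View pics/w3.png

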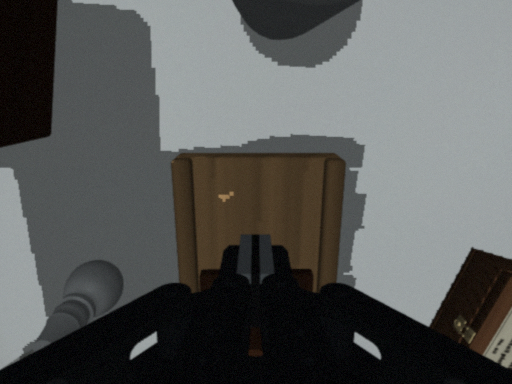

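The view shows the closed fingertips (255,240–270) in the channel between the rails (u 180 and 335), with the lid's dark end edge at v≈269. I'll check that edge's position.

Run:
```python
from h import *
f=np.load("w.npz");P=f["P"];T=f["T"];K=f["K"];I=f["I"].astype(int)
def ray(u,v,h):
    d=T[:3,:3]@np.array([(u-K[0,2])/K[0,0],(v-K[1,2])/K[1,1],1]);return (T[:3,3]+d*(h-T[2,3])/d[2]).round(4)
print(I[255:285:2,212].sum(1)); print(ray(212,269,.053),ray(300,269,.053))
print('rails',ray(190,240,.053),ray(322,240,.053))
p=P[230:275,236:275].reshape(-1,3);p=p[p[:,2]>.065];print('finger',p.min(0),p.max(0))
print('cloud x=205 col',P[255:285:3,205].round(3))
```

```text
[166 165 173 181 171 170 165  90  32  20  30  31  32  42  46]
[0.495  0.1267 0.053 ] [0.5435 0.1295 0.053 ]
rails [0.4828 0.1434 0.053 ] [0.5536 0.1476 0.053 ]
finger [0.50868865 0.15629993 0.08107804] [0.52532501 0.16303309 0.11728703]
cloud x=205 col [[0.49  0.131 0.045]
 [0.49  0.129 0.046]
 [0.49  0.127 0.046]
 [0.49  0.125 0.045]
 [0.49  0.123 0.045]
 [0.49  0.122 0.047]
 [0.491 0.122 0.05 ]
 [0.491 0.122 0.053]
 [0.491 0.12  0.053]
 [0.491 0.118 0.053]]
```

```bash
python3 -m crank '[{"dp":[0,-0.2,0],"angular":[0,0,0]},{"dp":[0,0,-0.4],"angular":[0,0,0]},{"dp":[0,0,-0.4],"angular":[0,0,0]},{"dp":[0,0,-0.2],"angular":[0,0,0]},{"dp":[0,0,0],"angular":[0,0,0]},{"dp":[0,0,0],"angular":[0,0,0]}]'
```

```text
t: 12.05
tcp_pos: [0.5172, 0.1456, 0.0632]
tool_rot: [0.686, 0.728, -0.0, -0.0]
force: [0.7, 0.0, 0.0]
finger_gap: 0.001
gripper_force: 0.0
```

```bash
python3 -m crank '[{"dp":[0.04,-0.1,0.04],"angular":[0,0,0]},{"dp":[0.02,-0.2,0],"angular":[0,0,0]},{"dp":[0.01,-0.2,0],"angular":[0,0,0]},{"dp":[0.01,-0.2,0],"angular":[0,0,0]},{"dp":[0.01,-0.2,0],"angular":[0,0,0]},{"dp":[0.01,-0.2,0],"angular":[0,0,0]},{"dp":[0.01,-0.2,0],"angular":[0,0,0]},{"dp":[0.01,-0.2,0],"angular":[0,0,0]},{"dp":[0.01,-0.2,0],"angular":[0,0,0]},{"dp":[0.01,-0.2,0],"angular":[0,0,0]},{"dp":[0.01,-0.2,0],"angular":[0,0,0]},{"dp":[0.01,-0.2,0],"angular":[0,0,0]},{"dp":[0.01,-0.2,0],"angular":[0,0,0]},{"dp":[0.01,-0.2,0],"angular":[0,0,0]},{"dp":[0.01,-0.2,0],"angular":[0,0,0]},{"dp":[0.01,-0.2,0],"angular":[0,0,0]},{"dp":[0.01,-0.2,0],"angular":[0,0,0]},{"dp":[0.01,-0.2,0],"angular":[0,0,0]},{"dp":[0.01,-0.2,0],"angular":[0,0,0]},{"dp":[0.01,-0.1,0],"angular":[0,0,0]}]'; python3 look.py pics/w4.png
cat > lid.py <<'E'
from h import *
d=snap("top");P=cloud(d);I=d["image"].astype(int);z=np.nan_to_num(P[...,2],nan=-1)
m=(z>.047)&(z<.06)&(abs(P[...,0]-.525)<.04)&(I.sum(2)<230); p=P[m];q=p[np.abs(p[:,0]-(.5276-.057*p[:,1]))<.02]
h=np.histogram(q[:,1],np.arange(-.26,.2,.01)); print([(round(b,2),int(n)) for n,b in zip(*h) if n])
w=np.load("w.npz");P=w["P"];z=np.nan_to_num(P[...,2],nan=-1);m=(z>.043)&(z<.057)&(abs(P[...,0]-(.5276-.057*P[...,1]))<.03);y=P[m]
c=w["I"].astype(int).sum(2)[m]
for b in np.arange(-.1,.15,.01):
    k=(y[:,1]>=b)&(y[:,1]<b+.01)
    if k.any(): print(round(b,2),k.sum(),np.median(y[k,2]).round(4),np.median(c[k]))
E
python3 lid.py
```

```text
t: 14.05
tcp_pos: [0.5248, 0.0309, 0.065]
tool_rot: [0.686, 0.728, -0.0, 0.0]
force: [-0.0, 1.4, 1.1]
finger_gap: -0.004
gripper_force: 0.6
[0.5248 0.0309 0.065 ] [ 0.686  0.728 -0.     0.   ] q [-0.15  0.69  1.82 -0.    0.63 -0.21] t 14.05 F [-0.   1.4  1.1]
cam [[ 0.998  0.056  0.016  0.52 ]
 [ 0.059 -0.957 -0.286  0.103]
 [-0.001  0.286 -0.958  0.19 ]]
[(np.float64(-0.13), 5), (np.float64(-0.12), 3), (np.float64(-0.11), 14), (np.float64(-0.1), 29), (np.float64(-0.09), 44), (np.float64(-0.08), 51), (np.float64(-0.07), 63), (np.float64(-0.06), 59), (np.float64(-0.05), 56), (np.float64(-0.04), 8), (np.float64(-0.02), 3), (np.float64(-0.01), 6)]
-0.03 80 0.0527 50.0
-0.02 200 0.0528 47.0
-0.01 66 0.0528 45.0
0.01 706 0.0522 57.0
0.02 1332 0.045 201.0
0.03 1928 0.0448 207.0
0.04 2782 0.0448 207.0
0.05 2779 0.0447 207.0
0.06 2929 0.0447 207.0
0.07 3119 0.0447 207.0
0.08 3310 0.0447 387.0
0.09 3501 0.0447 385.0
0.1 3720 0.0447 380.0
0.11 3947 0.0447 376.0
0.12 4211 0.0447 370.0
0.13 2579 0.0446 368.0
```

```bash
python3 -m crank '[{"dp":[0.01,-0.1,0],"angular":[0,0,0]},{"dp":[0.01,-0.2,0],"angular":[0,0,0]},{"dp":[0.01,-0.2,0],"angular":[0,0,0]},{"dp":[0.01,-0.2,0],"angular":[0,0,0]},{"dp":[0.01,-0.2,0],"angular":[0,0,0]},{"dp":[0.01,-0.13,0],"angular":[0,0,0]},{"dp":[0.01,-0.07,0],"angular":[0,0,0]},{"dp":[0,0,0],"angular":[0,0,0]}]'; python3 -m crank '[{"dp":[0,0.2,0],"angular":[0,0,0]},{"dp":[0,0.2,0],"angular":[0,0,0]},{"dp":[0,0,0.9],"angular":[0,0,0]},{"dp":[0,0,0.9],"angular":[0,0,0]},{"dp":[0,0,0.9],"angular":[0,0,0]},{"dp":[0,0,0.9],"angular":[0,0,0]},{"dp":[0,0,0.9],"angular":[0,0,0]},{"dp":[0,0,0],"angular":[0,0,0]},{"dp":[0,0,0],"angular":[0,0,0]}]' 0; python3 look.py pics/w5.png
python3 - <<'E'
from h import *
for n in("wrist","top"):
    d=snap(n);P=cloud(d);I=d["image"].astype(int);z=np.nan_to_num(P[...,2],nan=-1)
    m=(z>.046)&(z<.06)&(abs(P[...,0]-(.5276-.057*P[...,1]))<.033)&(P[...,1]<.05)
    n_,l,s,c=cv2.connectedComponentsWithStats(m.astype(np.uint8));p=P[l==1+np.argmax(s[1:,4])]
    print(n,len(p),cv2.minAreaRect((p[:,:2]*1000).astype(np.float32)),p.min(0),p.max(0),np.median(p[:,2]))
E
```

```text
t: 14.95
tcp_pos: [0.527, -0.0019, 0.065]
tool_rot: [0.686, 0.728, 0.0, 0.0]
force: [0.6, -0.9, -0.1]
finger_gap: 0.006
gripper_force: 0.0
t: 15.85
tcp_pos: [0.5268, 0.0112, 0.2004]
tool_rot: [0.686, 0.728, 0.0, 0.0]
force: [0.1, 0.6, -1.0]
finger_gap: 0.999
gripper_force: 0.0
[0.5268 0.0112 0.2004] [0.686 0.728 0.    0.   ] q [-0.19  0.46  1.73  0.    0.95 -0.25] t 15.85 F [ 0.1  0.6 -1. ]
cam [[ 0.998  0.057  0.017  0.522]
 [ 0.06  -0.956 -0.286  0.083]
 [-0.     0.286 -0.958  0.326]]
wrist 10178 ((532.1947631835938, -88.80135345458984), (64.90104675292969, 151.04393005371094), 3.295644998550415) [ 0.49576241 -0.16472743  0.04607226] [ 0.56718299 -0.01228856  0.05519865] 0.052927762443447435
top 846 ((534.0521850585938, -113.83026885986328), (65.56637573242188, 99.35128021240234), 3.22772479057312) [ 0.49881852 -0.16508792  0.0460669 ] [ 0.56624987 -0.06604731  0.05902903] 0.05255798803612344
```

View pics/w5.png

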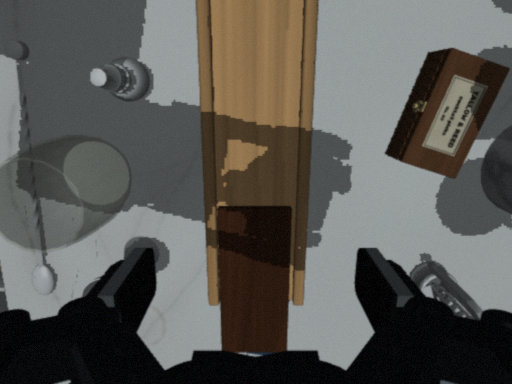

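The lid measures 65×151 mm, centre (0.532, -0.089), yaw 3.3°, with its overhang past the stand end at v≈303. I'll grip the overhang at y≈-0.139.

```bash
python3 -m crank '[{"dp":[0.05,-0.8,0],"angular":[0,0,0]},{"dp":[0.05,-0.85,0],"angular":[0,0,0]},{"dp":[0.05,-0.85,0],"angular":[0,0,0]},{"dp":[0.05,-0.85,0],"angular":[0,0,0]},{"dp":[0.05,-0.85,0],"angular":[0,0,0]},{"dp":[0.03,-0.8,0],"angular":[0,0,0]},{"dp":[0,0,0],"angular":[0,0,0]},{"dp":[0,0,-0.8],"angular":[0,0,0]},{"dp":[0,0,-0.9],"angular":[0,0,0]},{"dp":[0,0,-0.9],"angular":[0,0,0]},{"dp":[0,0,-0.9],"angular":[0,0,0]},{"dp":[0,0,0],"angular":[0,0,0]},{"dp":[0,0,0],"angular":[0,0,0]}]' 0; python3 -m crank '[{"dp":[0,0,-0.6],"angular":[0,0,0]},{"dp":[0,0,-0.6],"angular":[0,0,0]},{"dp":[0,0,-0.5],"angular":[0,0,0]},{"dp":[0,0,0],"angular":[0,0,0]},{"dp":[0,0,0],"angular":[0,0,0]}]'
```

```text
t: 17.3
tcp_pos: [0.5346, -0.1385, 0.0943]
tool_rot: [0.686, 0.728, -0.0, -0.001]
force: [1.1, -0.1, -0.2]
finger_gap: 1.007
gripper_force: 0.0
t: 17.8
tcp_pos: [0.536, -0.1396, 0.0452]
tool_rot: [0.686, 0.728, 0.0, 0.001]
force: [0.4, -0.7, 0.7]
finger_gap: 1.0
gripper_force: 0.0
```

```bash
python3 -m crank '[{"dp":[0,0,-0.1],"angular":[0,0,0]},{"dp":[0,0,0],"angular":[0,0,0]},{"dp":[0,0,0],"angular":[0,0,0]},{"dp":[0,0,0],"angular":[0,0,0]},{"dp":[0,0,0],"angular":[0,0,0]},{"dp":[0,0,0],"angular":[0,0,0]},{"dp":[0,0,0],"angular":[0,0,0]}]' 1 80;  python3 -m crank '[{"dp":[0,0,0.1],"angular":[0,0,0]},{"dp":[0,0,0.2],"angular":[0,0,0]},{"dp":[0,0,0.2],"angular":[0,0,0]},{"dp":[0,0,0.2],"angular":[0,0,0]},{"dp":[0,0,0],"angular":[0,0,0]}]'; python3 look.py pics/w6.png
python3 - <<'E'
from h import *
w=np.load("w.npz");P=w["P"];z=np.nan_to_num(P[...,2],nan=-1)
for b in np.arange(-.16,.0,.02):
    m=(z>.03)&(z<.12)&(abs(P[...,0]-(.5276-.057*P[...,1]))<.025)&(P[...,1]>b)&(P[...,1]<b+.02); 
    if m.any():print(round(b,2),m.sum(),np.median(z[m]).round(4))
E
```

```text
t: 18.5
tcp_pos: [0.5358, -0.1397, 0.0422]
tool_rot: [0.686, 0.728, 0.0, 0.001]
force: [-1.1, 1.0, 5.0]
finger_gap: 0.731
gripper_force: 85.5
t: 19.0
tcp_pos: [0.5356, -0.1396, 0.063]
tool_rot: [0.686, 0.728, 0.0, 0.001]
force: [-0.6, -0.8, -0.4]
finger_gap: 0.727
gripper_force: 87.3
[ 0.5356 -0.1396  0.063 ] [0.686 0.728 0.    0.001] q [-0.46  0.71  1.75 -0.    0.68 -0.52] t 19.0 F [-0.6 -0.8 -0.4]
cam [[ 0.998  0.057  0.017  0.53 ]
 [ 0.059 -0.956 -0.286 -0.067]
 [ 0.     0.287 -0.958  0.188]]
-0.16 5519 0.0732
-0.14 7151 0.0731
-0.12 7191 0.0729
-0.1 8278 0.0728
-0.08 9607 0.0727
-0.06 10348 0.0726
-0.04 1 0.0712
```

View pics/w6.png

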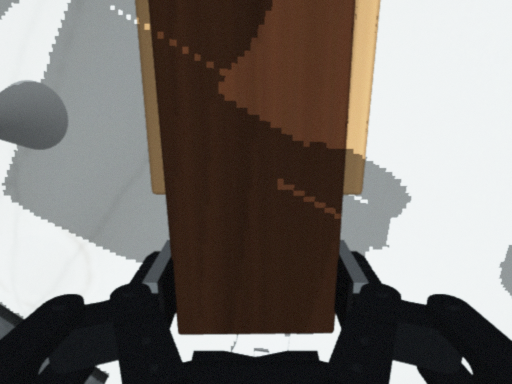

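The lid is gripped and level: top at 0.073, 10 mm above the TCP, with both side edges square to the pads at (165,260) and (345,260). I'll check the caddy pose in both fixed views, then carry.

```bash
python3 -m crank '[{"dp":[0,0,0.5],"angular":[0,0,0]},{"dp":[0,0,0.9],"angular":[0,0,0]},{"dp":[0,0,0.9],"angular":[0,0,0]},{"dp":[0,0,0.9],"angular":[0,0,0]},{"dp":[-0.5,0.5,0],"angular":[0,0,0]},{"dp":[-0.7,0.8,0],"angular":[0,0,0]},{"dp":[-0.8,0.8,0],"angular":[0,0,0]},{"dp":[-0.8,0.8,0],"angular":[0,0,0]},{"dp":[-0.8,0.8,0],"angular":[0,0,0]},{"dp":[-0.7,0.97,0],"angular":[0,0,0]},{"dp":[0,0,0],"angular":[0,0,0]}]'; python3 -m crank '[{"dp":[-0.1,0.6,0],"angular":[0,0,-1.0]},{"dp":[-0.15,0.8,0],"angular":[0,0,-1.3]},{"dp":[-0.2,0.8,0],"angular":[0,0,-1.5]},{"dp":[-0.2,0.8,0],"angular":[0,0,-1.5]},{"dp":[-0.2,0.8,0],"angular":[0,0,-1.5]},{"dp":[-0.2,0.8,0],"angular":[0,0,-1.5]},{"dp":[-0.2,0.8,0],"angular":[0,0,-1.5]},{"dp":[-0.13,0.8,0],"angular":[0,0,-1.5]},{"dp":[-0.05,0.8,0],"angular":[0,0,-1.0]},{"dp":[0,0.5,0],"angular":[0,0,0]},{"dp":[0,0,0],"angular":[0,0,0]},{"dp":[0,0,0],"angular":[0,0,0]}]'
python3 - <<'E'
from h import *
f=np.load("first.npz")
for n in("top","scene"):
    P=f[n];z=np.nan_to_num(P[...,2],nan=-1);R=(abs(P[...,0]-.371)<.06)&(abs(P[...,1]-.275)<.11)
    for a,b in((.05,.09),(.066,.09)):
        p=P[R&(z>a)&(z<b)]; print(n,a,len(p),cv2.minAreaRect((p[:,:2]*1000).astype(np.float32)))
        if a>.06:
            for s in(1,-1):
                q=p[s*(p[:,1]-.275)>.05]; print('  end',len(q),q.mean(0).round(4),np.percentile(q[:,2],95)) if len(q) else 0
E
```

```text
t: 20.15
tcp_pos: [0.4004, 0.004, 0.1576]
tool_rot: [0.685, 0.729, -0.002, -0.004]
force: [-0.5, -0.4, -1.6]
finger_gap: 0.731
gripper_force: 87.4
t: 21.35
tcp_pos: [0.3635, 0.2255, 0.1579]
tool_rot: [0.76, 0.65, -0.0, 0.0]
force: [1.4, 0.0, -1.5]
finger_gap: 0.725
gripper_force: 87.4
top 0.05 553 ((370.8986511230469, 275.27484130859375), (173.44039916992188, 52.25900650024414), 81.01051330566406)
top 0.066 126 ((371.3570861816406, 275.5358581542969), (172.83924865722656, 50.92940902709961), 80.89618682861328)
  end 65 [0.384  0.3559 0.0719] 0.07569631971662241
  end 61 [0.3581 0.1934 0.0719] 0.07545537845634254
scene 0.05 1493 ((374.65179443359375, 276.21270751953125), (172.5643310546875, 55.979713439941406), 80.87683868408203)
scene 0.066 204 ((374.0328369140625, 276.0937805175781), (171.92333984375, 52.888267517089844), 80.59873962402344)
  end 104 [0.3849 0.3579 0.0741] 0.07681498940886117
  end 100 [0.3596 0.1959 0.0732] 0.07632596054637046
```

```bash
python3 -m crank '[{"dp":[0.07,-0.02,-0.5],"angular":[0,0,0]},{"dp":[0,0,-0.7],"angular":[0,0,0]},{"dp":[0,0,-0.7],"angular":[0,0,0]},{"dp":[0,0,-0.4],"angular":[0,0,0]},{"dp":[0,0,0],"angular":[0,0,0]},{"dp":[0,0,0],"angular":[0,0,0]}]'
cat > cmp.py <<'E'
from h import *
import sys
a,b=float(sys.argv[1]),float(sys.argv[2])
s=sense();print(np.round(s["tcp_pos"],4),round(s["t"],1)); u=np.array([.156,.988]);v=np.array([.988,-.156])
for n in("top","scene","wrist"):
    d=snap(n);P=cloud(d);I=d["image"].astype(int);z=np.nan_to_num(P[...,2],nan=-1)
    R=(abs(P[...,0]-.372)<.06)&(abs(P[...,1]-.275)<.12)&(z>a)&(z<b)&(I.sum(2)<330)
    n_,l,st,c=cv2.connectedComponentsWithStats(R.astype(np.uint8));
    if n_<2: print(n,'none');continue
    p=P[l==1+np.argmax(st[1:,4])];q=p[:,:2]-[.372,.2757]
    print(n,len(p),'along',np.percentile(q@u,[0.5,99.5]).round(4),'across',np.percentile(q@v,[0.5,99.5]).round(4),'z',np.percentile(p[:,2],[5,50,95]).round(4),cv2.minAreaRect((q*1000).astype(np.float32)))
cv2.imwrite("pics/c%d.png"%(s["t"]*10),np.vstack([cv2.resize(x,(512,384)) for x in [vision.snapshot("scene")["image"]]]))
E
python3 cmp.py .085 .115; ls pics
```

```text
t: 21.95
tcp_pos: [0.3656, 0.2244, 0.089]
tool_rot: [0.76, 0.65, -0.0, -0.0]
force: [0.3, -0.1, -0.9]
finger_gap: 0.726
gripper_force: 87.4
[0.3656 0.2244 0.089 ] 21.9
top 104 along [0.0235 0.0738] across [0.0072 0.0301] z [0.0951 0.098  0.1019] ((34.71409225463867, 47.09351348876953), (20.035011291503906, 57.189640045166016), 16.109935760498047)
scene 2035 along [-0.0419  0.0742] across [-0.0315  0.0334] z [0.0975 0.1006 0.1025] ((3.2171077728271484, 14.897212982177734), (119.36553955078125, 70.76614379882812), 80.0372085571289)
wrist 63291 along [-0.0733  0.0465] across [-0.0392  0.0421] z [0.0984 0.0996 0.1009] ((-0.8771705627441406, -14.065498352050781), (122.39347076416016, 90.0777816772461), 81.06053924560547)
c219.png
scene.png
top.png
w1.png
w2.png
w3.png
w4.png
w5.png
w6.png
```

```bash
python3 -m crank '[{"dp":[0,0.02,-0.3],"angular":[0,0,0]},{"dp":[0,0,-0.3],"angular":[0,0,0]},{"dp":[0,0,-0.2],"angular":[0,0,0]},{"dp":[0,0,-0.1],"angular":[0,0,0]},{"dp":[0,0,0],"angular":[0,0,0]},{"dp":[0,0,0],"angular":[0,0,0]}]'; python3 -m crank '[{"dp":[0,0,-0.05],"angular":[0,0,0]},{"dp":[0,0,0],"angular":[0,0,0]}]'; python3 -m crank '[{"dp":[0,0,-0.04],"angular":[0,0,0]},{"dp":[0,0,0],"angular":[0,0,0]}]';python3 cmp.py .062 .085; ls pics/c*
```

```text
t: 22.75
tcp_pos: [0.3653, 0.2257, 0.0618]
tool_rot: [0.76, 0.65, -0.0, -0.0]
force: [0.6, 0.3, -1.1]
finger_gap: 0.732
gripper_force: 87.5
t: 22.95
tcp_pos: [0.3655, 0.2257, 0.0606]
tool_rot: [0.76, 0.65, 0.0, 0.0]
force: [0.2, -0.2, -1.2]
finger_gap: 0.728
gripper_force: 87.5
t: 23.15
tcp_pos: [0.3655, 0.2257, 0.0593]
tool_rot: [0.76, 0.65, 0.0, 0.0]
force: [0.7, 0.1, -1.6]
finger_gap: 0.73
gripper_force: 87.5
[0.3655 0.2257 0.0593] 23.1
top 135 along [0.0272 0.0847] across [0.0044 0.0295] z [0.0646 0.0688 0.0742] ((31.525463104248047, 53.55885696411133), (21.367719650268555, 61.82544708251953), 13.060137748718262)
scene 2065 along [-0.0407  0.0845] across [-0.0323  0.0327] z [0.0675 0.0706 0.0729] ((4.342430114746094, 20.911144256591797), (128.65692138671875, 70.18983459472656), 79.504638671875)
wrist 65366 along [-0.0796  0.0472] across [-0.0364  0.0379] z [0.0681 0.0693 0.0708] ((-1.8518409729003906, -17.092819213867188), (130.42657470703125, 90.060791015625), 81.09321594238281)
pics/c219.png
pics/c231.png
```

No resistance yet, and the lid is already below the end-board tops. Lowering to contact.

```bash
python3 -m crank '[{"dp":[0,0,-0.04],"angular":[0,0,0]},{"dp":[0,0,0],"angular":[0,0,0]}]'; python3 -m crank '[{"dp":[0,0,-0.03],"angular":[0,0,0]},{"dp":[0,0,0],"angular":[0,0,0]}]'; python3 look.py pics/w7.png
```

```text
t: 23.55
tcp_pos: [0.3655, 0.2257, 0.058]
tool_rot: [0.76, 0.65, 0.0, -0.0]
force: [0.4, -0.4, -1.2]
finger_gap: 0.728
gripper_force: 87.5
t: 23.75
tcp_pos: [0.3654, 0.2257, 0.0576]
tool_rot: [0.76, 0.65, 0.0, 0.0]
force: [-0.5, -0.6, 3.1]
finger_gap: 0.731
gripper_force: 87.9
[0.3654 0.2257 0.0576] [0.76 0.65 0.   0.  ] q [ 0.29  0.65  2.06 -0.    0.42  0.45] t 23.75 F [-0.5 -0.6  3.1]
cam [[ 0.988 -0.148 -0.045  0.376]
 [-0.155 -0.947 -0.283  0.297]
 [-0.     0.286 -0.958  0.183]]
```

View pics/w7.png

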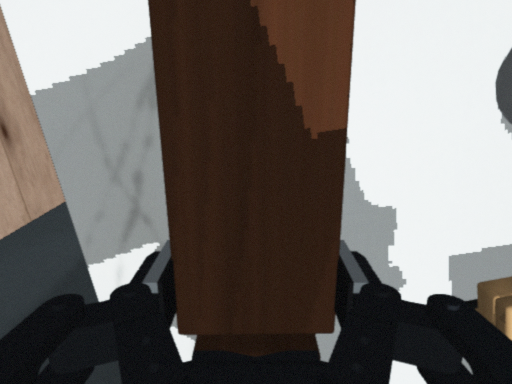

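Contact is at the expected height. The near end board (195–318, v>335) sits just past the lid end (178–336), so it is centred across. Releasing.

```bash
python3 -m crank '[{"dp":[0,0,0],"angular":[0,0,0]},{"dp":[0,0,0],"angular":[0,0,0]},{"dp":[0,0,0],"angular":[0,0,0]},{"dp":[0,0,0],"angular":[0,0,0]},{"dp":[0,0,0],"angular":[0,0,0]},{"dp":[0,0,0.3],"angular":[0,0,0]},{"dp":[0,0,0.8],"angular":[0,0,0]},{"dp":[0,0,0.9],"angular":[0,0,0]},{"dp":[0,0,0.9],"angular":[0,0,0]},{"dp":[0,0,0.9],"angular":[0,0,0]},{"dp":[0,0,0.9],"angular":[0,0,0]},{"dp":[0.6,-0.9,0],"angular":[0,0,0]},{"dp":[0.6,-0.9,0],"angular":[0,0,0]},{"dp":[0.6,-0.9,0],"angular":[0,0,0]},{"dp":[0,-0.9,0],"angular":[0,0,0]},{"dp":[0,-0.9,0],"angular":[0,0,0]},{"dp":[0,0,0],"angular":[0,0,0]},{"dp":[0,0,0],"angular":[0,0,0]}]' 0
python3 - <<'E'
from h import *
s=sense();u=np.array([.156,.988]);v=np.array([.988,-.156]);ims=[]
for n in("wrist","top","scene"):
    d=snap(n);P=cloud(d);z=np.nan_to_num(P[...,2],nan=-1);ims.append(d["image"])
    R=(abs(P[...,0]-.372)<.06)&(abs(P[...,1]-.275)<.12)&(z>.058)&(z<.09);p=P[R];q=p[:,:2]-[.372,.2757];a=q@u
    if len(p)<50: print(n,len(p));continue
    print(n,len(p),'all along',np.percentile(a,[.3,99.7]).round(4),'across',np.percentile((q@v)[abs(a)<.06],[.5,99.5]).round(4))
    for lo in np.arange(-.09,.09,.02):
        k=(a>=lo)&(a<lo+.02); print('   ',round(lo,2),k.sum(),np.median(p[k,2]).round(4) if k.any() else '',end='')
    hi=a[p[:,2]>.0715]; k=(p[:,2]>.064)&(p[:,2]<.0705); print('\n hi',np.percentile(hi,[0,100]),'lid',np.percentile(a[k],[.5,99.5]))
    for nm,c in(('bottle',(.377,-.269)),('jig/tumb',(.372,-.003))):
        m=(z>.02)&(z<.2)&(np.hypot(P[...,0]-c[0],P[...,1]-c[1])<.06); print(nm,m.sum(),P[m].max(0) if m.any() else '')
cv2.imwrite("pics/fin.png",np.hstack([cv2.resize(ims[1],(400,300)),cv2.resize(ims[2],(400,300))]));cv2.imwrite("pics/fw.png",ims[0])
E
python3 -c "
import cv2,numpy as np;a=cv2.imread('pics/fin.png');b=cv2.resize(cv2.imread('pics/fw.png'),(400,300));cv2.imwrite('pics/fin2.png',np.vstack([a,np.hstack([b,b*0])]))"
```

```text
t: 25.6
tcp_pos: [0.4192, 0.0904, 0.1986]
tool_rot: [0.761, 0.649, 0.0, -0.0]
force: [0.7, -0.2, 0.4]
finger_gap: 1.002
gripper_force: 0.0
wrist 5403 all along [-0.0862 -0.0459] across [-0.0304  0.0329]
    -0.09 1754 0.0684    -0.07 2984 0.0677    -0.05 665 0.0677    -0.03 0     -0.01 0     0.01 0     0.03 0     0.05 0     0.07 0 
 hi [-0.08623971 -0.07969898] lid [-0.08609319 -0.04592977]
bottle 0 
jig/tumb 9199 [0.4152438  0.03814412 0.10714884]
top 1111 all along [-0.0865  0.0847] across [-0.0339  0.0296]
    -0.09 59 0.071    -0.07 0     -0.05 0     -0.03 117 0.0675    -0.01 203 0.067    0.01 201 0.0671    0.03 199 0.0672    0.05 201 0.0668    0.07 131 0.0691
 hi [-0.08643418  0.08502692] lid [-0.08612951  0.08128356]
bottle 295 [ 0.39629634 -0.24665926  0.14572178]
jig/tumb 275 [0.41221655 0.03737914 0.11036184]
scene 2779 all along [-0.0839  0.0861] across [-0.0313  0.0339]
    -0.09 190 0.0696    -0.07 313 0.069    -0.05 319 0.0693    -0.03 323 0.0691    -0.01 333 0.0689    0.01 342 0.0691    0.03 352 0.0692    0.05 357 0.0691    0.07 250 0.0699
 hi [-0.0850783   0.08662215] lid [-0.07858438  0.07991394]
bottle 356 [ 0.38762826 -0.25137705  0.14280279]
jig/tumb 0
```

View pics/fin2.png

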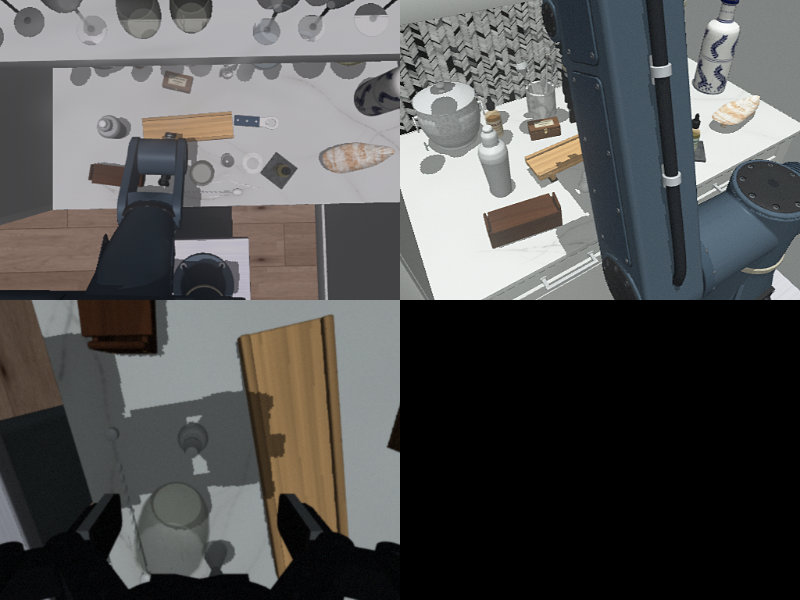

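The lid lies flat at z≈0.068 between both end boards (scene view at (525,220)). The bottle stands on the coaster (top view at (280,170)), and the other objects are where they were.

```bash
python3 -c "
from station import order; print(order.sign_off())"
```

```text
the job is handed in; nothing more can be done
None
```

The lid is back on the caddy, flat between the raised ends, the dropper bottle stands upright near the middle of the coaster, and the job was handed in at about 26 s of the 64 s limit.

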